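# Take the hold-down weight off the sample cover and hold the cover at its balance point

### The job

The see-through cover flap of the sampler is kept shut by a steel weight hanging on the hook at its front edge. With the flap still shut, lift the weight up and off the hook and set it down, not dropped, upright on the round cork mat and let go of it; then take the flap by its bar handle, swing it up to the point where it stands straight upright, balanced on its hinge, and finish while still gripping the handle and holding it steady there, never letting it go over to the back. Leave the vial block, the bottle and the beaker where they are.

Things in the scene. Friction and masses are not known exactly. Their poses are not given: they have to be found in the camera images.
- sampler: White bench-top sampler, fixed: 250 deep (x), 290 wide (y), 137 high. Origin on the bench straight below the middle of the flap's hinge axis; the housing runs from 143 in front of it (its -x, towards the robot) to 107 behind. y is parallel to the hinge axis, z up. Behind the hinge a solid flat deck, in front an open bay with vials, under the flap.
- flap_hinge (a point): Middle of the flap's hinge axis, 145 above the bench, above the sampler's origin; same axes as the sampler (hinge axis = y).
- flap (a joint): Cover flap angle, rad: 0 = shut (level), grows as its front edge swings up and away from the robot; 1.571 = upright = balance point (centre of mass above the hinge); stop at 2.4. Almost frictionless, no spring or stay: let go, it falls shut below 1.571 and to the back above. White frame, clear pane, 140 from hinge to front edge, 290 wide, 10 thick, 0.4 kg.
- flap_handle (a point): Middle of the grip bar of the flap's handle, a U of round steel bar 12 thick in the flap's plane. The bar is parallel to the hinge, 190 from its axis (50 beyond the front edge), 110 long, 65 to the -y side of the flap's middle. Shut it is 145 above the bench, upright 335. It can turn in a gripper's pads as the flap swings. Axes are the flap's (the sampler's when shut).
- flap_hook (a point): Where the weight hangs: top face of a flat steel hook (20 wide, 5 thick) on the flap's front edge, 185 from the hinge axis, 75 to the +y side of the flap's middle; 15 further out it ends in an upturned lip 12 high, 5 thick. To unhook the weight raise it 15 to 38 (25 is best), then draw it out along the sampler's -x by 50 or more. Axes as flap_handle.
- weight_grip (a point): Centre of the square grip stub (16 x 16, 40 high) on top of the loose steel weight, 0.3 to 0.5 kg; z up its height; 120 above its underside, 20 below its top. From below: round foot 48 diameter, 45 high; two posts with a window between (40 wide in y, 45 high, open along x); cross-bar 52 long (y), 10 x 10, whose underside rests on the hook; stub. Stands stably on its foot.
- mat: Round cork mat fixed on the bench, 150 diameter, 4 thick, to the left or right of the sampler; origin at the centre of its underside. Standing on it, the weight's grip centre is 124 above the bench.
- vial_block: Bystander: wooden vial block 90 x 125 x 32 with a few vials, top 51 high; on the side opposite to the mat. Leave alone.
- solvent: Bystander: amber bottle 64 diameter, 130 high, at a rear side. Leave alone.
- beaker: Bystander: glass beaker 68 diameter, 85 high, at a rear side. Leave alone.
Things that resemble listed ones, but are neither listed nor needed, are in the scene too. Leave any green or purple look-alike of the part that bears weight_grip alone.

How it is judged (in metres and radians):
On the way, in this order (a step that is already met when the one before it is completed fails the run):
1. the weight stands upright on the mat, let go, with the flap still shut (horizontal distance between weight_grip and mat below 0.058 m and height (world z) of weight_grip between 0.116 and 0.132 m and angle between weight_grip's own z axis and vertical below 0.1 rad and contact force between the fingers and weight below 0.05 N and linear speed of weight below 0.03 m/s and value of joint flap below 0.2 rad), for 0.2 s.
2. the flap stands at its balance point, steady and held by the gripper (value of joint flap between 1.471 and 1.671 rad and velocity of joint flap between -0.08 and 0.08 rad/s and contact force between the fingers and sampler above 1 N), for 0.4 s.
At the end, for the whole second after the job is handed in: The flap is within 0.10 rad of upright (1.571), not moving, and gripped by the fingers; the weight stands upright (within 0.1 rad), released, on the mat (its axis within 58 mm of the mat's centre) (all of step 2 and horizontal distance between weight_grip and mat below 0.058 m and height (world z) of weight_grip between 0.116 and 0.132 m and angle between weight_grip's own z axis and vertical below 0.1 rad and contact force between the fingers and weight below 0.05 N and linear speed of weight below 0.03 m/s); the arm keeps its last pose, push and grip.
It fails at once if the flap goes over to the back (beyond 2.0 rad) (value of joint flap above 2 rad).
It fails at once if the weight is dropped: off the hook, touched by nothing, more than 20 mm above where it would stand (contact force between anything else and weight below 0.02 N and height (world z) of weight_grip above 0.144 m and distance between weight_grip and flap_hook above 0.07 m).
It fails at once if the vial block is disturbed (moved more than 25 mm) (distance of vial_block from where it was at the start of the episode above 0.025 m).
It fails at once if the solvent is disturbed (moved more than 25 mm) (distance of solvent from where it was at the start of the episode above 0.025 m).
It fails at once if the beaker is disturbed (moved more than 25 mm) (distance of beaker from where it was at the start of the episode above 0.025 m).
It also fails if it takes over 69 s, if anything falls off the work surface, if the arm or the gripper's body presses on something with over 40 N, if the wrist force passes 120 N, or if a joint passes its speed limit or range.

### The arm

A 7-joint arm with a two-finger parallel gripper is mounted at the origin on the work surface. World frame = base frame: x ahead of the robot, y to its left, z up, the work surface at z = 0. Lengths are in mm, angles in degrees, forces in N, time in s.
With the tool pointing down it reaches from about 425 to 950 mm from the base axis. Payload 4.7 kg.
Tool frame: the origin (TCP) lies between the finger pads; the fingertips stand 14 mm ahead of it and the grasp point (between the pads) lies 5 mm behind it; x points along the fingers, y is the direction in which the jaws open and shut, and the axes are right-handed (so a half turn about x gives the same grasp; the last joint's range is limited). The gripper opens to 87 mm and grips with 3 to 60 N. Pads are 19 mm wide; open, the fingers measure 117 mm over their backs; the gripper's body (75 mm by 190 mm) begins 51 mm behind the grasp point.
Start: joints at [-69.609, 26.849, -2.785, 87.806, 1.381, 65.374, -4.715], TCP at [253.339, 625.673, 236.573] pointing down, gripper open.
Joint ranges: [-148.3, 148.3], [-19.14, 114.17], [-79.39, 73.82], [5.75, 140.21], [-59.74, 239.74], [12.07, 113.84], [-152.46, 152.46]. Speed limits (degrees/s): [147.25, 147.25, 180, 180, 180, 180, 180].

### API

Orientations are given as a 3x3 rotation matrix whose columns are the frame's x, y, z axes.
In Python, from workcell import manip gives the robot as it stands.
- The arm moves only by the tool move_arm, never from a script. Its argument "targets" is a list of rows, each an object of numbers: "x", "y", "z": the shift along the tool's x, y, z each as a share of 20 mm, from -1 to 1; "rx", "ry", "rz": the turn, a rotation vector about the tool's x, y, z each as a share of 0.08 rad, from -1 to 1; "fingers": the opening, from 0 (shut) to 1 (fully open). A call has exactly 10 rows; each row shifts and turns the pose as measured when the row begins, along the tool's axes as they then stand; what a row does not reach is not made up. A row lasts 1/8 s, in which the tool goes at most 62.5 mm and 10.7 degrees, less where a joint would pass 70% of its speed; a pose out of reach is approached as far as the arm can. A call with a number of a shift or a turn outside -1 to 1 is refused whole. A call with a gripper value outside its range is refused whole. The fingers move at their own pace and stop on an object; "squeeze" is the grip in N (left out, the last holds). Time passes only in rows, so rows that do not move let the fingers close, or fill a call up. It gives the time, the measured TCP pose, the force and the opening at its end, in the units of the state.
- manip.sense(): the state, without advancing time (a new reading comes with each control period).
- manip.capture(name): name is "side" or "top"; returns (picture, depth): 400x640x3 uint8, red, green, blue; 400x640 float32, mm along the optical axis (not along the pixel's ray), 0 where there is no reading.
- manip.camera_params(name): a dict with "vertical_fov" (degrees; the focal length in pixels is half the picture's height over the tangent of half this angle, whatever the lens; pixels are square), "cx", "cy" (the principal point, pixels), "D" ([k1, k2, p1, p2, k3] as OpenCV has them; the pictures are not rectified), "pose" (4x4, takes a point from camera to world coordinates). Camera axes: x right, y down, z forward; pixel columns grow to the right and rows downward; lengths in mm; the calibration is good to about 2 mm. A picture is of the moment at which its call begins. camera_params takes no time and is no camera call.
- manip.hand_in(): hands the job in, once; it reports no verdict.
The state is a dict: "time": time; "joints": joint angles; "dq": joint speeds; "joint_torque": joint torques, N m; "tool_pos": TCP position; "tcp_rot": TCP orientation; "wrist_force": force on the tool from outside, world axes, zero at the start; "moment": the same for the moment, N m; "finger_gap": opening from 0.0 (shut) to 1.0 (fully open).
Only numpy, scipy, OpenCV 4.12 (cv2) and the standard library are available. Lean on these libraries where they do the work, as an engineer would, in place of code of your own. Each camera call takes 0.05 s, during which the arm holds its last target.

## Working session

There is one attempt and no reset: what is moved stays moved. The work goes in short steps, Python scripts to look and compute and a tool call to move; the robot and the scene stay as the last step left them, time stands still between calls to the robot, and variables do not carry over. Pictures are saved under pics/ and viewed, and the job is handed in when it is done.

Besides the shell and the picture viewer there is one more tool, called after "Request:" as name(argument=value, ...), one argument or row to a line, values as JSON. move_arm: Moves the arm, as the interface text tells. Shift numbers are shares of 20 mm and turn numbers shares of 0.08 rad, none past 1 either way. Its arguments: {"type":"object","properties":{"targets":{"type":"array"},"squeeze":{"type":"number"}},"required":["targets"]}

```bash
ls; mkdir -p pics
python3 - <<'E'
from workcell import manip
import cv2,numpy as np
np.set_printoptions(precision=3,suppress=True)
s=manip.sense();print(s)
for n in("side","top"):
    p,d=manip.capture(n);cv2.imwrite(f"pics/{n}0.png",p[:,:,::-1]);np.save(f"{n}0.npy",d)
    c=manip.camera_params(n);print(n,c)
E
```

```text
pics
{'time': 0.0, 'joints': array([-69.609,  26.898,  -2.784,  87.873,   1.381,  65.373,  -4.715]), 'dq': array([-0.   ,  0.094,  0.017,  0.053, -0.064,  0.015, -0.008]), 'joint_torque': array([  0.   , -50.797,  -0.08 , -23.615,  -0.061,   0.038,   0.   ]), 'tool_pos': array([253.15 , 625.129, 235.497]), 'tcp_rot': array([[-0.001,  0.375,  0.927],
       [-0.002,  0.927, -0.375],
       [-1.   , -0.002,  0.   ]]), 'wrist_force': array([-0.146,  0.168, -0.504]), 'moment': array([-0.018, -0.004,  0.021]), 'finger_gap': 1.0022120046902403}
side {'vertical_fov': 45.380530913603835, 'cx': 312.3253433030562, 'cy': 201.74187465487086, 'D': array([-0.056,  0.   ,  0.   ,  0.   ,  0.   ]), 'pose': array([[  -0.999,   -0.02 ,    0.035,  498.287],
       [  -0.04 ,    0.576,   -0.816, 1222.04 ],
       [  -0.004,   -0.817,   -0.576, 1028.43 ],
       [   0.   ,    0.   ,    0.   ,    1.   ]])}
top {'vertical_fov': 44.414766224347325, 'cx': 319.1699978238135, 'cy': 191.458442475944, 'D': array([-0.13,  0.  ,  0.  ,  0.  ,  0.  ]), 'pose': array([[   0.023,   -0.994,    0.107,  398.092],
       [  -1.   ,   -0.022,    0.01 ,    0.9  ],
       [  -0.008,   -0.108,   -0.994, 1368.385],
       [   0.   ,    0.   ,    0.   ,    1.   ]])}
```

View pics/side0.png

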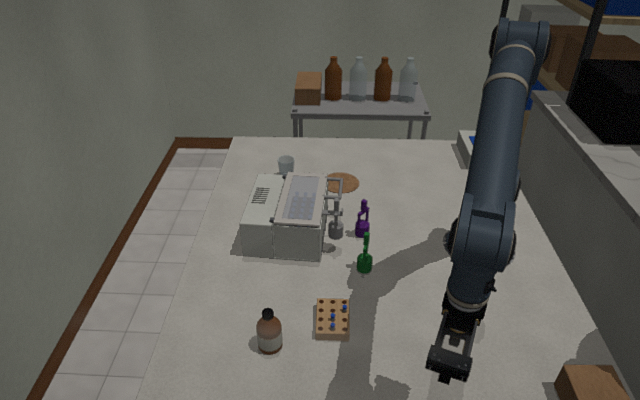

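View pics/top0.png

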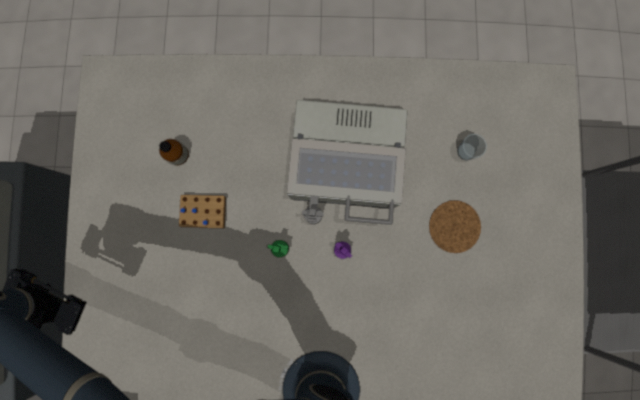

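The side picture shows the sampler around (285,215), the weight at about (336,220), the mat at (342,183) and the purple and green look-alikes at (362,220) and (365,255). In the top picture the weight is at (313,210), the handle at (370,213), the mat at (455,226), green at (280,249) and purple at (342,250). I'll enlarge crops of both.

```bash
cat > h.py <<'E'
from workcell import manip
import cv2,numpy as np
np.set_printoptions(precision=2,suppress=True)
def cam(n):
    c=manip.camera_params(n);f=200/np.tan(np.radians(c['vertical_fov']/2))
    return np.array([[f,0,c['cx']],[0,f,c['cy']],[0,0,1]]),np.array(c['D']),np.array(c['pose'])
def ray(n,u,v):
    K,D,P=cam(n);x=cv2.undistortPoints(np.array([[[u,v]]],float),K,D)[0,0]
    return P[:3,3],P[:3,:3]@np.array([x[0],x[1],1])
def tri(a,b):
    o1,d1=ray("side",*a);o2,d2=ray("top",*b)
    t=np.linalg.lstsq(np.c_[d1,-d2],o2-o1,rcond=None)[0]
    p,q=o1+t[0]*d1,o2+t[1]*d2
    return (p+q)/2,np.linalg.norm(p-q)
def atz(n,u,v,z):
    o,d=ray(n,u,v);return o+d*(z-o[2])/d[2]
def proj(n,p):
    K,D,P=cam(n);R=P[:3,:3].T
    return cv2.projectPoints(np.array(p,float).reshape(-1,1,3),cv2.Rodrigues(R)[0],-R@P[:3,3],K,D)[0][:,0]
def crop(img,x,y,w,h,s,name):
    i=cv2.resize(img[y:y+h,x:x+w],None,fx=s,fy=s,interpolation=cv2.INTER_CUBIC)
    for k in range(0,w,10):cv2.putText(i,str(x+k),(k*s,8),0,.3,(0,0,255),1);cv2.line(i,(k*s,10),(k*s,14),(0,0,255),1)
    for k in range(0,h,10):cv2.putText(i,str(y+k),(0,k*s+4),0,.3,(0,0,255),1)
    cv2.imwrite(name,i)
E
python3 - <<'E'
from h import *
crop(cv2.imread("pics/side0.png"),235,160,140,105,5,"pics/s1.png")
crop(cv2.imread("pics/top0.png"),280,90,130,110,5,"pics/t1.png")
crop(cv2.imread("pics/top0.png"),280,170,130,90,6,"pics/t2.png")
print(atz("top",455,226,4),atz("side",342,183,4))
E
```

```text
[ 456.51 -368.17    4.  ] [ 448.92 -361.31    4.  ]
```

View pics/s1.png

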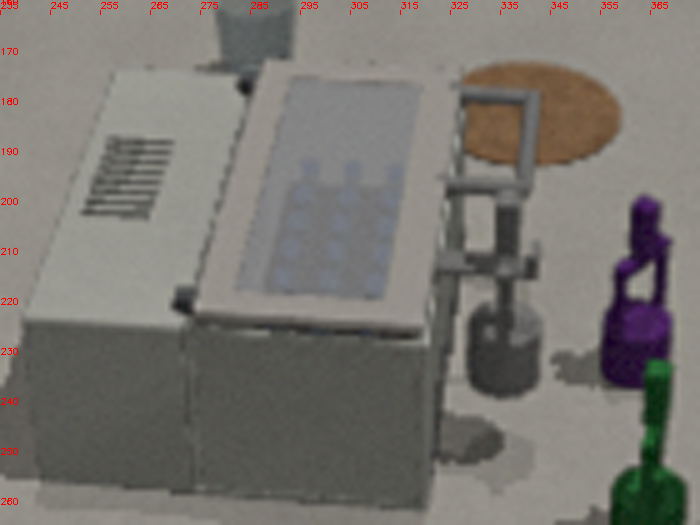

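View pics/t1.png

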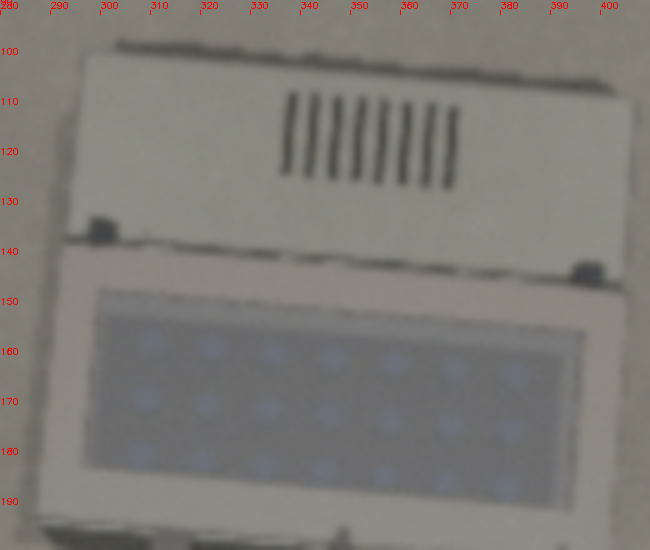

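View pics/t2.png

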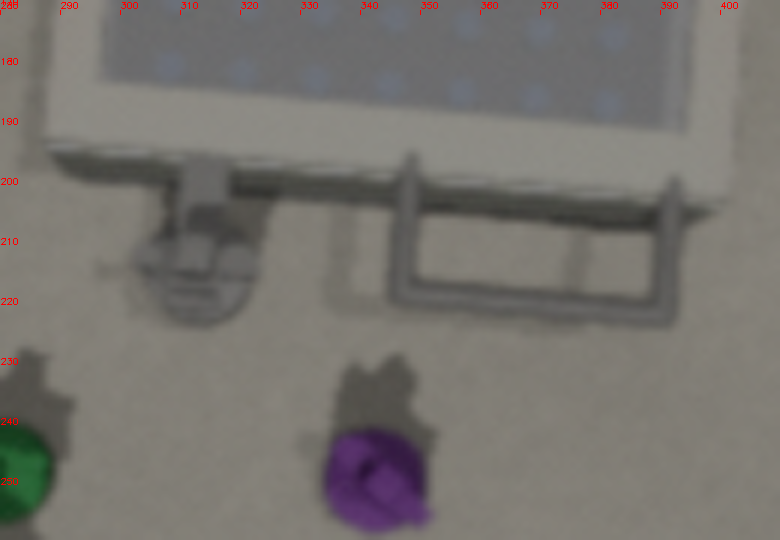

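Run:
```python
from h import *
for n,a,b in [("handle -y corner",(341.4,179.4),(391.3,222)),("handle +y corner",(339.6,197),(346.7,218.3)),
 ("stub top",(336.6,199.3),(312.5,211.7)),("deck rear -y",(258,174.2),(406,109.5)),("deck rear+y",(239.5,224),(297,100.5)),
 ("flap front+y",(319.5,226.5),(288,194.5)),("flap front -y",(327,175),(401.5,204)),("mat",(343.5,182.5),(455,226))]:
    print(n,*tri(a,b))
for n,u,v,z in [("top",346.7,218.3,145),("top",391.3,222,145),("top",312.5,211.7,195),("top",297,100.5,137),("top",406,109.5,137),("top",288,194.5,150),("top",401.5,204,150),("top",280+62/5,90+238/5,150),("top",280+625/5,90+289/5,150)]:print(u,v,atz(n,u,v,z))
# mat segmentation
for n in("top","side"):
    i=cv2.imread(f"pics/{n}0.png");h=cv2.cvtColor(i,cv2.COLOR_BGR2HSV)
    m=cv2.inRange(h,(5,90,90),(20,255,255))
    N,l,st,c=cv2.connectedComponentsWithStats(m)
    for k in range(1,N):
        if st[k,4]>300:print(n,st[k],c[k],atz(n,*c[k],4))
```

```text
handle -y corner [ 457.5  -168.87  143.2 ] 0.09875206961065332
handle +y corner [464.37 -56.76 146.82] 0.19815154628480075
stub top [475.57  27.79 196.42] 0.02386473689009099
deck rear -y [ 751.02 -207.08  134.14] 0.918598434237666
deck rear+y [769.83  76.86 131.05] 1.800142909452167
flap front+y [523.43  91.86 140.05] 4.1415317974448245
flap front -y [ 505.32 -194.29  143.8 ] 4.093075058716843
mat [ 449.72 -367.8     3.05] 13.698360607428844
346.7 218.3 [464.37 -56.84 145.  ]
391.3 222 [ 457.46 -168.63  145.  ]
312.5 211.7 [475.68  27.82 195.  ]
297 100.5 [767.1   76.47 137.  ]
406 109.5 [ 749.73 -206.57  137.  ]
288 194.5 [520.35  91.22 150.  ]
401.5 204 [ 502.74 -193.17  150.  ]
292.4 137.6 [665.68  84.48 150.  ]
405.0 147.8 [ 645.85 -201.61  150.  ]
top [ 179  195   45   33 1128] [202.44 210.16] [485.27 342.42   4.  ]
top [ 429  201   52   52 2085] [454.63 226.31] [ 455.63 -367.12    4.  ]
side [295  72  26  17 416] [308.19  80.17] [  634.17 -1460.42     4.  ]
side [316 299  33  35 845] [331.32 315.8 ] [485.5  319.23   4.  ]
side [ 564  365   66   35 1559] [594.07 383.27] [-162.37  519.62    4.  ]
```

```bash
cat >> h.py <<'E'
from scipy.spatial.transform import Rotation as Ro
SX=np.array([.9981,-.0615,0]);SY=np.array([.0615,.9981,0])
def Rt(jaw):
    x=np.array([0,0,-1.]);return np.c_[x,jaw,np.cross(x,jaw)]
def go(p,jaw=SY):
    s=manip.sense();R=np.array(s['tcp_rot']);t=np.array(s['tool_pos']);T=Rt(jaw)
    print('t',round(s['time'],2),'tcp',t,'F',s['wrist_force'],'gap',round(s['finger_gap'],3),'q',s['joints'])
    print('turn shares',Ro.from_matrix(R.T@T).as_rotvec()/.08)
    d=np.array(p)-t;print('d world',d,'shares now',R.T@d/20,'shares at final orient',T.T@d/20)
E
python3 -c "
from h import *
go([475,28,260]);print(atz('top',341,247,100),atz('top',280,248,100))"
```

```text
t 0.1 tcp [253.13 625.19 235.6 ] F [-0.01 -0.01  0.06] gap 0.997 q [-69.61  26.89  -2.79  87.87   1.38  65.38  -4.72]
turn shares [-4.04 -0.    0.02]
d world [ 221.87 -597.19   24.4 ] shares now [ -1.18 -23.52  21.49] shares at final orient [ -1.22 -29.12  12.91]
[392.46 -45.62 100.  ] [386.19 111.6  100.  ]
```

Request:
move_arm(
  targets=[
    {"x":-0.4,"y":0,"z":0,"rx":-1,"ry":0,"rz":0,"fingers":0.7},
    {"x":-0.4,"y":0,"z":0,"rx":-1,"ry":0,"rz":0,"fingers":0.7},
    {"x":-0.4,"y":0,"z":0,"rx":-1,"ry":0,"rz":0,"fingers":0.7},
    {"x":0,"y":0,"z":0,"rx":-1,"ry":0,"rz":0,"fingers":0.7},
    {"x":0,"y":-1,"z":0.44,"rx":0,"ry":0,"rz":0,"fingers":0.7},
    {"x":0,"y":-1,"z":0.44,"rx":0,"ry":0,"rz":0,"fingers":0.7},
    {"x":0,"y":-1,"z":0.44,"rx":0,"ry":0,"rz":0,"fingers":0.7},
    {"x":0,"y":-1,"z":0.44,"rx":0,"ry":0,"rz":0,"fingers":0.7},
    {"x":0,"y":-1,"z":0.44,"rx":0,"ry":0,"rz":0,"fingers":0.7},
    {"x":0,"y":-1,"z":0.44,"rx":0,"ry":0,"rz":0,"fingers":0.7},
  ],
)

```text
time: 1.35
tool_pos: [298.9, 496.6, 255.2]
tcp_rot: [[-0.005, 0.05, 0.999], [-0.011, 0.999, -0.05], [-1.0, -0.011, -0.004]]
wrist_force: [-0.7, -1.0, -0.1]
finger_gap: 0.701
```

```bash
python3 -c "
from h import *
go([475,28,260])"
```

```text
t 1.35 tcp [298.91 496.63 255.25] F [-0.67 -0.99 -0.14] gap 0.701 q [-58.55  17.56  -5.81  99.21   1.96  64.01  22.16]
turn shares [ 0.14 -0.06  0.14]
d world [ 176.09 -468.63    4.75] shares now [ -0.03 -22.96   9.97] shares at final orient [ -0.24 -22.85  10.23]
```

Request:
move_arm(
  targets=[
    {"x":0,"y":-1,"z":0.44,"rx":0.1,"fingers":0.7},
    {"x":0,"y":-1,"z":0.44,"fingers":0.7},
    {"x":0,"y":-1,"z":0.44,"rz":0.1,"fingers":0.7},
    {"x":0,"y":-1,"z":0.44,"fingers":0.7},
    {"x":0,"y":-1,"z":0.44,"fingers":0.7},
    {"x":0,"y":-1,"z":0.44,"fingers":0.7},
    {"x":0,"y":-1,"z":0.44,"fingers":0.7},
    {"x":0,"y":-1,"z":0.44,"fingers":0.7},
    {"x":0,"y":-1,"z":0.44,"fingers":0.7},
    {"x":0,"y":-1,"z":0.44,"fingers":0.7},
  ],
)

```text
$.targets[0]: bad value
```

Request:
move_arm(
  targets=[
    {"x":0,"y":-1,"z":0.44,"fingers":0.7},
    {"x":0,"y":-1,"z":0.44,"fingers":0.7},
    {"x":0,"y":-1,"z":0.44,"fingers":0.7},
    {"x":0,"y":-1,"z":0.44,"fingers":0.7},
    {"x":0,"y":-1,"z":0.44,"fingers":0.7},
    {"x":0,"y":-1,"z":0.44,"fingers":0.7},
    {"x":0,"y":-1,"z":0.44,"fingers":0.7},
    {"x":0,"y":-1,"z":0.44,"fingers":0.7},
    {"x":0,"y":-1,"z":0.44,"fingers":0.7},
    {"x":0,"y":-1,"z":0.44,"fingers":0.7},
  ],
)

```text
$.targets[0]: bad value
```

```bash
python3 -c "
from h import *
go([475,28,260])"
```

```text
t 1.35 tcp [298.91 496.63 255.25] F [-0.67 -0.99 -0.14] gap 0.701 q [-58.55  17.56  -5.81  99.21   1.96  64.01  22.16]
turn shares [ 0.14 -0.06  0.14]
d world [ 176.09 -468.63    4.75] shares now [ -0.03 -22.96   9.97] shares at final orient [ -0.24 -22.85  10.23]
```

All keys are required in each row.

Request:
move_arm(
  targets=[
    {"x":0,"y":-1,"z":0.44,"rx":0.1,"ry":0,"rz":0.1,"fingers":0.7},
    {"x":0,"y":-1,"z":0.44,"rx":0,"ry":0,"rz":0,"fingers":0.7},
    {"x":0,"y":-1,"z":0.44,"rx":0,"ry":0,"rz":0,"fingers":0.7},
    {"x":0,"y":-1,"z":0.44,"rx":0,"ry":0,"rz":0,"fingers":0.7},
    {"x":0,"y":-1,"z":0.44,"rx":0,"ry":0,"rz":0,"fingers":0.7},
    {"x":0,"y":-1,"z":0.44,"rx":0,"ry":0,"rz":0,"fingers":0.7},
    {"x":0,"y":-1,"z":0.44,"rx":0,"ry":0,"rz":0,"fingers":0.7},
    {"x":0,"y":-1,"z":0.44,"rx":0,"ry":0,"rz":0,"fingers":0.7},
    {"x":0,"y":-1,"z":0.44,"rx":0,"ry":0,"rz":0,"fingers":0.7},
    {"x":0,"y":-1,"z":0.44,"rx":0,"ry":0,"rz":0,"fingers":0.7},
  ],
)

```text
time: 2.6
tool_pos: [379.7, 277.0, 256.4]
tcp_rot: [[-0.003, 0.06, 0.998], [-0.0, 0.998, -0.06], [-1.0, -0.0, -0.003]]
wrist_force: [-0.7, -0.8, 0.1]
finger_gap: 0.7
```

Request:
move_arm(
  targets=[
    {"x":0,"y":-1,"z":0.44,"rx":0,"ry":0,"rz":0,"fingers":0.7},
    {"x":0,"y":-1,"z":0.44,"rx":0,"ry":0,"rz":0,"fingers":0.7},
    {"x":0,"y":-1,"z":0.44,"rx":0,"ry":0,"rz":0,"fingers":0.7},
    {"x":0,"y":-1,"z":0.44,"rx":0,"ry":0,"rz":0,"fingers":0.7},
    {"x":0,"y":-1,"z":0.44,"rx":0,"ry":0,"rz":0,"fingers":0.7},
    {"x":0,"y":-1,"z":0.44,"rx":0,"ry":0,"rz":0,"fingers":0.7},
    {"x":0,"y":-1,"z":0.44,"rx":0,"ry":0,"rz":0,"fingers":0.7},
    {"x":0,"y":-1,"z":0.44,"rx":0,"ry":0,"rz":0,"fingers":0.7},
    {"x":0,"y":-1,"z":0.44,"rx":0,"ry":0,"rz":0,"fingers":0.7},
    {"x":0,"y":-1,"z":0.44,"rx":0,"ry":0,"rz":0,"fingers":0.7},
  ],
)

```text
time: 3.85
tool_pos: [456.0, 57.8, 257.0]
tcp_rot: [[0.0, 0.062, 0.998], [0.004, 0.998, -0.062], [-1.0, 0.004, 0.0]]
wrist_force: [0.3, 0.0, 0.2]
finger_gap: 0.697
```

```bash
python3 -c "
from h import *
go([475,28,260])"
```

```text
t 3.85 tcp [455.99  57.84 257.  ] F [0.27 0.05 0.22] gap 0.697 q [-24.91   5.02  13.51 114.98  -1.59  60.1   75.81]
turn shares [-0.    0.   -0.05]
d world [ 19.01 -29.84   3.  ] shares now [-0.16 -1.43  1.04] shares at final orient [-0.15 -1.43  1.04]
```

Request:
move_arm(
  targets=[
    {"x":0,"y":-0.5,"z":0.4,"rx":0,"ry":0,"rz":0,"fingers":0.7},
    {"x":0,"y":-0.4,"z":0.3,"rx":0,"ry":0,"rz":0,"fingers":0.7},
    {"x":0,"y":-0.3,"z":0.2,"rx":0,"ry":0,"rz":0,"fingers":0.7},
    {"x":0.4,"y":0,"z":0,"rx":0,"ry":0,"rz":0,"fingers":0.7},
    {"x":0.5,"y":0,"z":0,"rx":0,"ry":0,"rz":0,"fingers":0.7},
    {"x":0.5,"y":0,"z":0,"rx":0,"ry":0,"rz":0,"fingers":0.7},
    {"x":0.4,"y":0,"z":0,"rx":0,"ry":0,"rz":0,"fingers":0.7},
    {"x":0.2,"y":0,"z":0,"rx":0,"ry":0,"rz":0,"fingers":0.7},
    {"x":0,"y":0,"z":0,"rx":0,"ry":0,"rz":0,"fingers":0.7},
    {"x":0,"y":0,"z":0,"rx":0,"ry":0,"rz":0,"fingers":0.7},
  ],
)

```text
time: 5.1
tool_pos: [472.1, 32.3, 213.3]
tcp_rot: [[-0.002, 0.06, 0.998], [0.005, 0.998, -0.06], [-1.0, 0.005, -0.002]]
wrist_force: [-0.2, 0.4, 0.2]
finger_gap: 0.699
```

Run:
```python
from h import *
go([475.3,28,176])
for n in("side","top"):
    p,d=manip.capture(n);cv2.imwrite(f"pics/{n}1.png",p[:,:,::-1])
crop(cv2.imread("pics/side1.png"),270,130,120,110,5,"pics/s2.png")
```

```text
t 5.1 tcp [472.12  32.31 213.29] F [-0.2   0.43  0.19] gap 0.699 q [-22.18   9.26  15.03 116.61  -3.29  54.54  81.13]
turn shares [ 0.02 -0.02 -0.06]
d world [  3.18  -4.31 -37.29] shares now [ 1.86 -0.21  0.18] shares at final orient [ 1.86 -0.21  0.17]
```

View pics/s2.png

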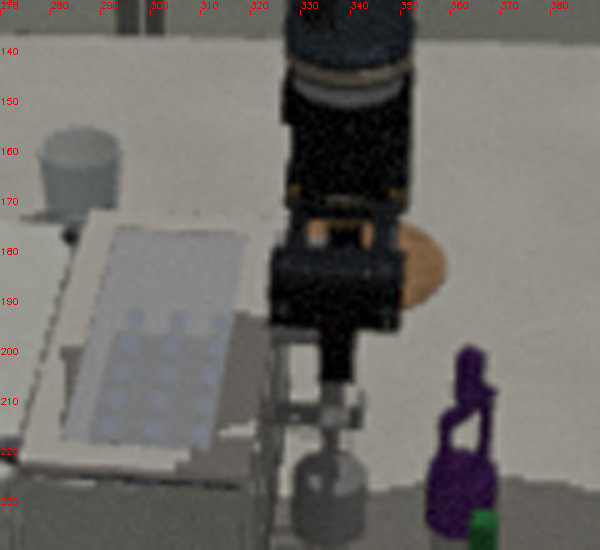

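The near finger, around (337,200), is in line with the stub at (336,208). I'll descend.

Request:
move_arm(
  targets=[
    {"x":0.2,"y":-0.2,"z":0.18,"rx":0,"ry":0,"rz":0,"fingers":0.7},
    {"x":0.3,"y":0,"z":0,"rx":0,"ry":0,"rz":0,"fingers":0.7},
    {"x":0.4,"y":0,"z":0,"rx":0,"ry":0,"rz":0,"fingers":0.7},
    {"x":0.4,"y":0,"z":0,"rx":0,"ry":0,"rz":0,"fingers":0.7},
    {"x":0.3,"y":0,"z":0,"rx":0,"ry":0,"rz":0,"fingers":0.7},
    {"x":0.1,"y":0,"z":0,"rx":0,"ry":0,"rz":0,"fingers":0.7},
    {"x":0,"y":0,"z":0,"rx":0,"ry":0,"rz":0,"fingers":0.7},
    {"x":0,"y":0,"z":0,"rx":0,"ry":0,"rz":0,"fingers":0.7},
    {"x":0,"y":0,"z":0,"rx":0,"ry":0,"rz":0,"fingers":0.7},
    {"x":0,"y":0,"z":0,"rx":0,"ry":0,"rz":0,"fingers":0.7},
  ],
)

```text
time: 6.45
tool_pos: [476.0, 27.9, 177.3]
tcp_rot: [[-0.001, 0.06, 0.998], [0.005, 0.998, -0.06], [-1.0, 0.005, -0.001]]
wrist_force: [0.1, 0.3, -0.4]
finger_gap: 0.706
```

Run:
```python
from h import *
go([475.3,28,176])
```

```text
t 6.45 tcp [476.02  27.93 177.34] F [ 0.09  0.25 -0.38] gap 0.706 q [-21.23  12.26  15.01 118.53  -4.53  49.7   82.93]
turn shares [ 0.01 -0.01 -0.06]
d world [-0.72  0.07 -1.34] shares now [ 0.07  0.   -0.04] shares at final orient [ 0.07  0.   -0.04]
```

Request:
move_arm(
  squeeze=40,
  targets=[
    {"x":0.07,"y":0,"z":0,"rx":0,"ry":0,"rz":0,"fingers":0},
    {"x":0,"y":0,"z":0,"rx":0,"ry":0,"rz":0,"fingers":0},
    {"x":0,"y":0,"z":0,"rx":0,"ry":0,"rz":0,"fingers":0},
    {"x":0,"y":0,"z":0,"rx":0,"ry":0,"rz":0,"fingers":0},
    {"x":0,"y":0,"z":0,"rx":0,"ry":0,"rz":0,"fingers":0},
    {"x":0,"y":0,"z":0,"rx":0,"ry":0,"rz":0,"fingers":0},
    {"x":0,"y":0,"z":0,"rx":0,"ry":0,"rz":0,"fingers":0},
    {"x":0,"y":0,"z":0,"rx":0,"ry":0,"rz":0,"fingers":0},
    {"x":0,"y":0,"z":0,"rx":0,"ry":0,"rz":0,"fingers":0},
    {"x":0,"y":0,"z":0,"rx":0,"ry":0,"rz":0,"fingers":0},
  ],
)

```text
time: 7.7
tool_pos: [476.4, 29.1, 176.3]
tcp_rot: [[0.0, 0.06, 0.998], [0.007, 0.998, -0.06], [-1.0, 0.007, 0.0]]
wrist_force: [-0.3, 1.5, 0.4]
finger_gap: 0.181
```

Run:
```python
from h import *
go([475.3,28,201])
```

```text
t 7.7 tcp [476.36  29.11 176.3 ] F [-0.32  1.5   0.35] gap 0.181 q [-21.24  12.35  14.94 118.58  -4.66  49.5   82.98]
turn shares [ 0.02  0.   -0.08]
d world [-1.06 -1.11 24.7 ] shares now [-1.24 -0.05 -0.05] shares at final orient [-1.24 -0.06 -0.05]
```

Gripped: the gap of 0.181 × 87 is about 16 mm. Next I'll lift 25 mm.

Request:
move_arm(
  targets=[
    {"x":-0.2,"y":0,"z":0,"rx":0,"ry":0,"rz":0,"fingers":0},
    {"x":-0.3,"y":0,"z":0,"rx":0,"ry":0,"rz":0,"fingers":0},
    {"x":-0.3,"y":0,"z":0,"rx":0,"ry":0,"rz":0,"fingers":0},
    {"x":-0.25,"y":0,"z":0,"rx":0,"ry":0,"rz":0,"fingers":0},
    {"x":-0.15,"y":0,"z":0,"rx":0,"ry":0,"rz":0,"fingers":0},
    {"x":-0.05,"y":0,"z":0,"rx":0,"ry":0,"rz":0,"fingers":0},
    {"x":0,"y":0,"z":0,"rx":0,"ry":0,"rz":0,"fingers":0},
    {"x":0,"y":0,"z":0,"rx":0,"ry":0,"rz":0,"fingers":0},
    {"x":0,"y":0,"z":0,"rx":0,"ry":0,"rz":0,"fingers":0},
    {"x":0,"y":0,"z":0,"rx":0,"ry":0,"rz":0,"fingers":0},
  ],
)

```text
time: 8.95
tool_pos: [474.3, 27.5, 201.1]
tcp_rot: [[-0.005, 0.06, 0.998], [0.004, 0.998, -0.06], [-1.0, 0.004, -0.005]]
wrist_force: [-0.4, -0.1, -4.4]
finger_gap: 0.184
```

Run:
```python
from h import *
go([476,28.5,201])
p,d=manip.capture("side");cv2.imwrite("pics/side2.png",p[:,:,::-1])
crop(p[:,:,::-1].copy(),270,130,120,110,5,"pics/s3.png")
```

```text
t 8.95 tcp [474.25  27.51 201.09] F [-0.42 -0.06 -4.41] gap 0.184 q [-21.58  10.4   15.21 117.12  -3.74  53.12  82.18]
turn shares [ 0.01 -0.06 -0.05]
d world [ 1.75  0.99 -0.09] shares now [0.   0.05 0.08] shares at final orient [0.   0.05 0.08]
```

View pics/s3.png

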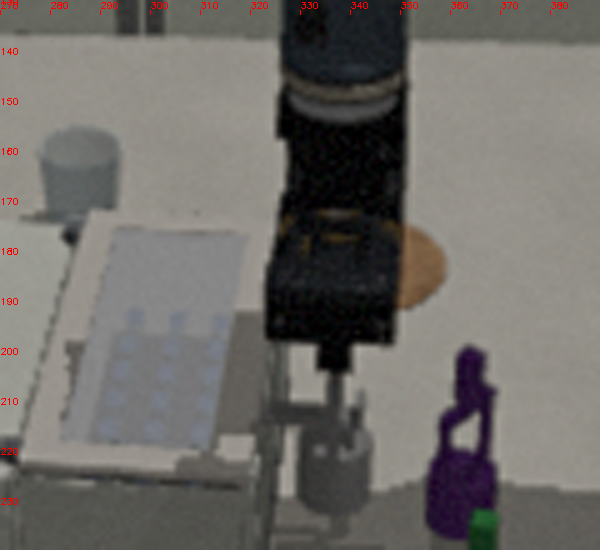

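The weight has been lifted (4.4 N) and the hook at about (327,211) now passes low through its window. Next I'll draw it out along -x.

Request:
move_arm(
  targets=[
    {"x":0,"y":0,"z":-0.2,"rx":0,"ry":0,"rz":0,"fingers":0},
    {"x":0,"y":0,"z":-0.4,"rx":0,"ry":0,"rz":0,"fingers":0},
    {"x":0,"y":0,"z":-0.5,"rx":0,"ry":0,"rz":0,"fingers":0},
    {"x":0,"y":0,"z":-0.5,"rx":0,"ry":0,"rz":0,"fingers":0},
    {"x":0,"y":0,"z":-0.5,"rx":0,"ry":0,"rz":0,"fingers":0},
    {"x":0,"y":0,"z":-0.4,"rx":0,"ry":0,"rz":0,"fingers":0},
    {"x":0,"y":0,"z":-0.2,"rx":0,"ry":0,"rz":0,"fingers":0},
    {"x":0,"y":0,"z":0,"rx":0,"ry":0,"rz":0,"fingers":0},
    {"x":0,"y":0,"z":0,"rx":0,"ry":0,"rz":0,"fingers":0},
    {"x":0,"y":0,"z":0,"rx":0,"ry":0,"rz":0,"fingers":0},
  ],
)

```text
time: 10.25
tool_pos: [416.2, 31.0, 201.6]
tcp_rot: [[-0.004, 0.06, 0.998], [0.005, 0.998, -0.06], [-1.0, 0.005, -0.004]]
wrist_force: [-0.4, 0.8, -3.1]
finger_gap: 0.178
```

Run:
```python
from h import *
go([455.6,-367.5,300])
```

```text
t 10.25 tcp [416.21  30.99 201.62] F [-0.42  0.81 -3.09] gap 0.178 q [-23.31   4.6   14.36 123.65  -1.83  52.09  78.67]
turn shares [ 0.01 -0.05 -0.06]
d world [  39.39 -398.49   98.38] shares now [ -5.02 -19.75   3.15] shares at final orient [ -4.92 -19.77   3.19]
```

Request:
move_arm(
  targets=[
    {"x":-0.5,"y":0,"z":0,"rx":0,"ry":0,"rz":0,"fingers":0},
    {"x":-0.8,"y":0,"z":0,"rx":0,"ry":0,"rz":0,"fingers":0},
    {"x":-0.9,"y":0,"z":0,"rx":0,"ry":0,"rz":0,"fingers":0},
    {"x":-0.9,"y":0,"z":0,"rx":0,"ry":0,"rz":0,"fingers":0},
    {"x":-0.8,"y":0,"z":0,"rx":0,"ry":0,"rz":0,"fingers":0},
    {"x":-0.5,"y":-0.3,"z":0,"rx":0,"ry":0,"rz":0,"fingers":0},
    {"x":-0.2,"y":-0.6,"z":0.1,"rx":0,"ry":0,"rz":0,"fingers":0},
    {"x":0,"y":-0.9,"z":0.15,"rx":0,"ry":0,"rz":0,"fingers":0},
    {"x":0,"y":-0.9,"z":0.15,"rx":0,"ry":0,"rz":0,"fingers":0},
    {"x":0,"y":-0.9,"z":0.15,"rx":0,"ry":0,"rz":0,"fingers":0},
  ],
)

```text
time: 11.5
tool_pos: [423.6, -46.9, 298.7]
tcp_rot: [[-0.004, 0.061, 0.998], [0.004, 0.998, -0.061], [-1.0, 0.003, -0.004]]
wrist_force: [0.4, -0.4, -2.9]
finger_gap: 0.18
```

Request:
move_arm(
  targets=[
    {"x":0,"y":-0.9,"z":0.15,"rx":0,"ry":0,"rz":0,"fingers":0},
    {"x":0,"y":-0.9,"z":0.15,"rx":0,"ry":0,"rz":0,"fingers":0},
    {"x":0,"y":-0.9,"z":0.15,"rx":0,"ry":0,"rz":0,"fingers":0},
    {"x":0,"y":-0.9,"z":0.15,"rx":0,"ry":0,"rz":0,"fingers":0},
    {"x":0,"y":-0.9,"z":0.15,"rx":0,"ry":0,"rz":0,"fingers":0},
    {"x":0,"y":-0.9,"z":0.15,"rx":0,"ry":0,"rz":0,"fingers":0},
    {"x":0,"y":-0.9,"z":0.15,"rx":0,"ry":0,"rz":0,"fingers":0},
    {"x":0,"y":-0.9,"z":0.15,"rx":0,"ry":0,"rz":0,"fingers":0},
    {"x":0,"y":-0.9,"z":0.15,"rx":0,"ry":0,"rz":0,"fingers":0},
    {"x":0,"y":-0.9,"z":0.15,"rx":0,"ry":0,"rz":0,"fingers":0},
  ],
)

```text
time: 12.75
tool_pos: [435.3, -244.4, 294.0]
tcp_rot: [[-0.015, 0.072, 0.997], [0.001, 0.997, -0.072], [-1.0, 0.0, -0.015]]
wrist_force: [-0.1, -0.2, -4.0]
finger_gap: 0.178
```

Run:
```python
from h import *
go([455.6,-367.5,260])
```

```text
t 12.75 tcp [ 435.34 -244.38  293.95] F [-0.13 -0.16 -4.01] gap 0.178 q [ -4.29   7.89  32.27 107.82  -4.22  66.36 115.36]
turn shares [-0.13 -0.19 -0.  ]
d world [  20.26 -123.12  -33.95] shares now [ 1.67 -6.07  1.48] shares at final orient [ 1.7  -6.08  1.39]
```

Request:
move_arm(
  targets=[
    {"x":0,"y":-0.9,"z":0.2,"rx":-0.1,"ry":-0.1,"rz":0,"fingers":0},
    {"x":0,"y":-0.9,"z":0.2,"rx":0,"ry":-0.1,"rz":0,"fingers":0},
    {"x":0,"y":-0.9,"z":0.2,"rx":0,"ry":0,"rz":0,"fingers":0},
    {"x":0.2,"y":-0.8,"z":0.2,"rx":0,"ry":0,"rz":0,"fingers":0},
    {"x":0.3,"y":-0.7,"z":0.2,"rx":0,"ry":0,"rz":0,"fingers":0},
    {"x":0.3,"y":-0.6,"z":0.1,"rx":0,"ry":0,"rz":0,"fingers":0},
    {"x":0.3,"y":-0.4,"z":0.1,"rx":0,"ry":0,"rz":0,"fingers":0},
    {"x":0.2,"y":-0.2,"z":0,"rx":0,"ry":0,"rz":0,"fingers":0},
    {"x":0,"y":0,"z":0,"rx":0,"ry":0,"rz":0,"fingers":0},
    {"x":0,"y":0,"z":0,"rx":0,"ry":0,"rz":0,"fingers":0},
  ],
)

```text
time: 14.0
tool_pos: [447.1, -362.4, 263.0]
tcp_rot: [[-0.008, 0.069, 0.998], [0.002, 0.998, -0.069], [-1.0, 0.001, -0.008]]
wrist_force: [0.1, -0.4, -2.9]
finger_gap: 0.176
```

Run:
```python
from h import *
go([455.6,-367.5,126])
```

```text
t 14.0 tcp [ 447.11 -362.43  263.03] F [ 0.08 -0.37 -2.94] gap 0.176 q [  7.37  18.2   35.04 101.19 -11.2   64.58 132.  ]
turn shares [-0.1  -0.1  -0.01]
d world [   8.49   -5.07 -137.03] shares now [ 6.85 -0.23  0.49] shares at final orient [ 6.85 -0.23  0.44]
```

Request:
move_arm(
  targets=[
    {"x":0.4,"y":-0.2,"z":0.3,"rx":0,"ry":-0.1,"rz":0,"fingers":0},
    {"x":0.8,"y":0,"z":0.1,"rx":0,"ry":0,"rz":0,"fingers":0},
    {"x":0.9,"y":0,"z":0,"rx":0,"ry":0,"rz":0,"fingers":0},
    {"x":0.9,"y":0,"z":0,"rx":0,"ry":0,"rz":0,"fingers":0},
    {"x":0.9,"y":0,"z":0,"rx":0,"ry":0,"rz":0,"fingers":0},
    {"x":0.7,"y":0,"z":0,"rx":0,"ry":0,"rz":0,"fingers":0},
    {"x":0.5,"y":0,"z":0,"rx":0,"ry":0,"rz":0,"fingers":0},
    {"x":0.2,"y":0,"z":0,"rx":0,"ry":0,"rz":0,"fingers":0},
    {"x":0,"y":0,"z":0,"rx":0,"ry":0,"rz":0,"fingers":0},
    {"x":0,"y":0,"z":0,"rx":0,"ry":0,"rz":0,"fingers":0},
  ],
)

```text
time: 15.25
tool_pos: [456.9, -365.6, 149.7]
tcp_rot: [[0.001, 0.066, 0.998], [0.002, 0.998, -0.066], [-1.0, 0.002, 0.001]]
wrist_force: [0.0, 0.0, -3.1]
finger_gap: 0.177
```

Run:
```python
from h import *
go([455.6,-367.5,126])
for n in("side","top"):
    p,d=manip.capture(n);cv2.imwrite(f"pics/{n}3.png",p[:,:,::-1])
    crop(p[:,:,::-1].copy(),*((270,110,140,110) if n=="side" else (380,160,140,110)),5,f"pics/{n}3c.png")
```

```text
t 15.25 tcp [ 456.87 -365.59  149.65] F [ 0.05  0.01 -3.14] gap 0.177 q [ 10.67  26.    31.85 107.01 -17.28  51.79 136.93]
turn shares [-0.06  0.01 -0.02]
d world [ -1.27  -1.91 -23.65] shares now [ 1.18 -0.1  -0.06] shares at final orient [ 1.18 -0.1  -0.06]
```

View pics/side3c.png

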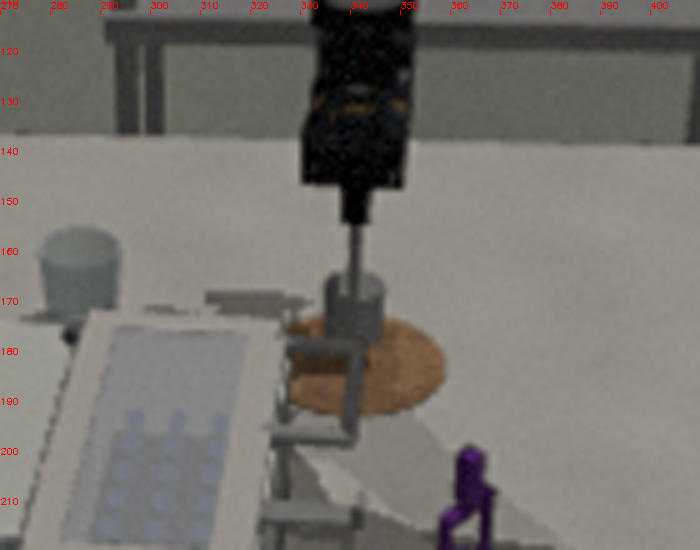

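View pics/top3c.png

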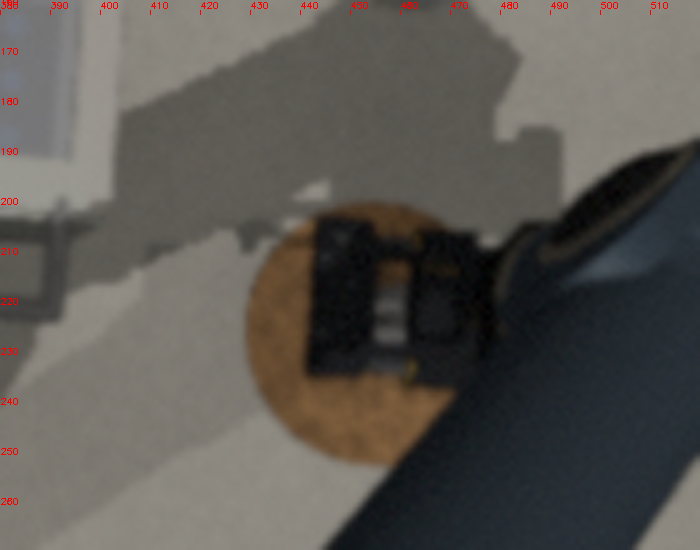

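The weight hangs upright over the mat, with its foot at about (340,173) in the side view. I'll lower it slowly.

Request:
move_arm(
  targets=[
    {"x":0.2,"y":0,"z":0,"rx":0,"ry":0,"rz":0,"fingers":0},
    {"x":0.2,"y":0,"z":0,"rx":0,"ry":0,"rz":0,"fingers":0},
    {"x":0.2,"y":0,"z":0,"rx":0,"ry":0,"rz":0,"fingers":0},
    {"x":0.2,"y":0,"z":0,"rx":0,"ry":0,"rz":0,"fingers":0},
    {"x":0.1,"y":0,"z":0,"rx":0,"ry":0,"rz":0,"fingers":0},
    {"x":0.1,"y":0,"z":0,"rx":0,"ry":0,"rz":0,"fingers":0},
    {"x":0,"y":0,"z":0,"rx":0,"ry":0,"rz":0,"fingers":0},
    {"x":0,"y":0,"z":0,"rx":0,"ry":0,"rz":0,"fingers":0},
    {"x":0,"y":0,"z":0,"rx":0,"ry":0,"rz":0,"fingers":0},
    {"x":0,"y":0,"z":0,"rx":0,"ry":0,"rz":0,"fingers":0},
  ],
)

```text
time: 16.6
tool_pos: [457.3, -365.7, 129.0]
tcp_rot: [[0.003, 0.066, 0.998], [0.001, 0.998, -0.066], [-1.0, 0.001, 0.003]]
wrist_force: [0.1, -0.4, -3.2]
finger_gap: 0.177
```

Run:
```python
from h import *
go([455.6,-367.5,126])
```

```text
t 16.6 tcp [ 457.33 -365.73  128.95] F [ 0.11 -0.45 -3.24] gap 0.177 q [ 11.38  27.5   31.03 107.93 -18.45  49.45 137.89]
turn shares [-0.06  0.03 -0.02]
d world [-1.73 -1.77 -2.95] shares now [ 0.15 -0.09 -0.08] shares at final orient [ 0.15 -0.09 -0.08]
```

Request:
move_arm(
  targets=[
    {"x":0.05,"y":0,"z":0,"rx":0,"ry":0,"rz":0,"fingers":0},
    {"x":0.05,"y":0,"z":0,"rx":0,"ry":0,"rz":0,"fingers":0},
    {"x":0.05,"y":0,"z":0,"rx":0,"ry":0,"rz":0,"fingers":0},
    {"x":0.05,"y":0,"z":0,"rx":0,"ry":0,"rz":0,"fingers":0},
    {"x":0,"y":0,"z":0,"rx":0,"ry":0,"rz":0,"fingers":0},
    {"x":0,"y":0,"z":0,"rx":0,"ry":0,"rz":0,"fingers":0},
    {"x":0,"y":0,"z":0,"rx":0,"ry":0,"rz":0,"fingers":0},
    {"x":0,"y":0,"z":0,"rx":0,"ry":0,"rz":0,"fingers":0},
    {"x":0,"y":0,"z":0,"rx":0,"ry":0,"rz":0,"fingers":0},
    {"x":0,"y":0,"z":0,"rx":0,"ry":0,"rz":0,"fingers":0},
  ],
)

```text
time: 17.85
tool_pos: [457.4, -365.8, 124.8]
tcp_rot: [[0.003, 0.066, 0.998], [0.001, 0.998, -0.066], [-1.0, 0.001, 0.003]]
wrist_force: [-0.4, -0.0, -3.9]
finger_gap: 0.179
```

Run:
```python
from h import *
go([455.6,-367.5,124])
```

```text
t 17.85 tcp [ 457.38 -365.76  124.75] F [-0.39 -0.02 -3.86] gap 0.179 q [ 11.53  27.81  30.85 108.11 -18.69  48.98 138.09]
turn shares [-0.06  0.03 -0.02]
d world [-1.78 -1.74 -0.75] shares now [ 0.04 -0.09 -0.08] shares at final orient [ 0.04 -0.09 -0.08]
```

Request:
move_arm(
  targets=[
    {"x":0.05,"y":0,"z":0,"rx":0,"ry":0,"rz":0,"fingers":0},
    {"x":0.05,"y":0,"z":0,"rx":0,"ry":0,"rz":0,"fingers":0},
    {"x":0.05,"y":0,"z":0,"rx":0,"ry":0,"rz":0,"fingers":0},
    {"x":0.05,"y":0,"z":0,"rx":0,"ry":0,"rz":0,"fingers":0},
    {"x":0.05,"y":0,"z":0,"rx":0,"ry":0,"rz":0,"fingers":0},
    {"x":0.05,"y":0,"z":0,"rx":0,"ry":0,"rz":0,"fingers":0},
    {"x":0.05,"y":0,"z":0,"rx":0,"ry":0,"rz":0,"fingers":0},
    {"x":0.05,"y":0,"z":0,"rx":0,"ry":0,"rz":0,"fingers":0},
    {"x":0.05,"y":0,"z":0,"rx":0,"ry":0,"rz":0,"fingers":0},
    {"x":0.05,"y":0,"z":0,"rx":0,"ry":0,"rz":0,"fingers":0},
  ],
)

```text
time: 19.1
tool_pos: [457.6, -366.4, 123.1]
tcp_rot: [[0.006, 0.067, 0.998], [0.005, 0.998, -0.067], [-1.0, 0.006, 0.006]]
wrist_force: [-2.7, 1.2, 4.1]
finger_gap: 0.177
```

Run:
```python
from h import *
go([455.6,-367.5,124])
```

```text
t 19.1 tcp [ 457.6  -366.42  123.06] F [-2.65  1.17  4.1 ] gap 0.177 q [ 11.93  27.95  30.61 108.1  -19.1   48.87 138.52]
turn shares [-0.06  0.08 -0.07]
d world [-2.   -1.08  0.94] shares now [-0.05 -0.06 -0.1 ] shares at final orient [-0.05 -0.06 -0.1 ]
```

The weight is standing on the mat: wrist force went from -3.9 to +4.1 N. I'll open the fingers, then rise.

Request:
move_arm(
  targets=[
    {"x":0,"y":0,"z":0,"rx":0,"ry":0,"rz":0,"fingers":0.6},
    {"x":0,"y":0,"z":0,"rx":0,"ry":0,"rz":0,"fingers":0.6},
    {"x":0,"y":0,"z":0,"rx":0,"ry":0,"rz":0,"fingers":0.6},
    {"x":0,"y":0,"z":0,"rx":0,"ry":0,"rz":0,"fingers":0.6},
    {"x":0,"y":0,"z":0,"rx":0,"ry":0,"rz":0,"fingers":0.6},
    {"x":-0.2,"y":0,"z":0,"rx":0,"ry":0,"rz":0,"fingers":0.6},
    {"x":-0.4,"y":0,"z":0,"rx":0,"ry":0,"rz":0,"fingers":0.6},
    {"x":-0.6,"y":0,"z":0,"rx":0,"ry":0,"rz":0,"fingers":0.6},
    {"x":-0.8,"y":0,"z":0,"rx":0,"ry":0,"rz":0,"fingers":0.6},
    {"x":-0.9,"y":0,"z":0,"rx":0,"ry":0,"rz":0,"fingers":0.6},
  ],
)

```text
time: 20.35
tool_pos: [457.9, -367.6, 185.2]
tcp_rot: [[0.008, 0.067, 0.998], [0.003, 0.998, -0.067], [-1.0, 0.004, 0.008]]
wrist_force: [0.8, 0.2, 0.3]
finger_gap: 0.597
```

Run:
```python
from h import *
go([460,-113,240],SX)
for n in("side","top"):
    p,d=manip.capture(n);cv2.imwrite(f"pics/{n}4.png",p[:,:,::-1])
    crop(p[:,:,::-1].copy(),*((270,110,140,110) if n=="side" else (380,160,140,110)),5,f"pics/{n}4c.png")
```

```text
t 20.35 tcp [ 457.88 -367.62  185.2 ] F [0.8  0.16 0.35] gap 0.597 q [  9.96  23.61  32.87 105.08 -15.83  55.55 135.81]
turn shares [19.57  0.04 -0.11]
d world [  2.12 254.62  54.8 ] shares now [-2.7  12.72 -0.72] shares at final orient [ -2.74  -0.68 -12.71]
```

View pics/side4c.png

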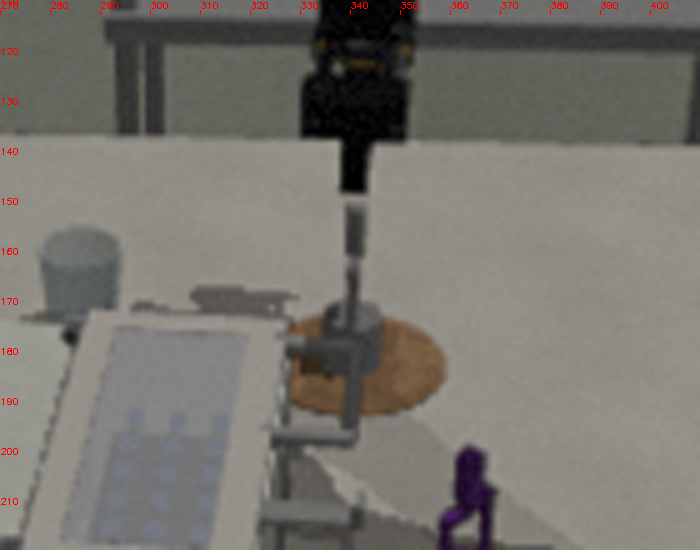

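The weight stands upright on the mat, with its stub at (340,155) and its foot at (340,178). Next I'll move over the handle and turn.

Request:
move_arm(
  targets=[
    {"x":-0.8,"y":0.2,"z":0,"rx":0.5,"ry":0,"rz":0,"fingers":0.35},
    {"x":-0.8,"y":0.5,"z":0,"rx":0,"ry":0,"rz":0,"fingers":0.35},
    {"x":-0.7,"y":0.9,"z":0,"rx":0,"ry":0,"rz":0,"fingers":0.35},
    {"x":-0.4,"y":1,"z":0,"rx":0,"ry":0,"rz":0,"fingers":0.35},
    {"x":0,"y":1,"z":0,"rx":0,"ry":0,"rz":0,"fingers":0.35},
    {"x":0,"y":1,"z":0,"rx":0,"ry":0,"rz":0,"fingers":0.35},
    {"x":0,"y":1,"z":0,"rx":0,"ry":0,"rz":0,"fingers":0.35},
    {"x":0,"y":1,"z":0,"rx":0,"ry":0,"rz":0,"fingers":0.35},
    {"x":0,"y":1,"z":0,"rx":0,"ry":0,"rz":0,"fingers":0.35},
    {"x":0,"y":1,"z":0,"rx":0,"ry":0,"rz":0,"fingers":0.35},
  ],
)

```text
time: 21.7
tool_pos: [475.5, -188.5, 245.4]
tcp_rot: [[0.012, 0.101, 0.995], [0.003, 0.995, -0.101], [-1.0, 0.004, 0.012]]
wrist_force: [0.1, -0.4, -0.1]
finger_gap: 0.354
```

Request:
move_arm(
  targets=[
    {"x":0,"y":0,"z":0,"rx":1,"ry":0,"rz":0,"fingers":0.35},
    {"x":0,"y":0,"z":0,"rx":1,"ry":0,"rz":0,"fingers":0.35},
    {"x":0,"y":0,"z":0,"rx":1,"ry":0,"rz":0,"fingers":0.35},
    {"x":0,"y":0,"z":0,"rx":1,"ry":0,"rz":0,"fingers":0.35},
    {"x":0,"y":0,"z":0,"rx":1,"ry":0,"rz":0,"fingers":0.35},
    {"x":0,"y":0,"z":0,"rx":1,"ry":0,"rz":0,"fingers":0.35},
    {"x":0,"y":0,"z":0,"rx":1,"ry":0,"rz":0,"fingers":0.35},
    {"x":0,"y":0,"z":0,"rx":1,"ry":0,"rz":0,"fingers":0.35},
    {"x":0,"y":0,"z":0,"rx":1,"ry":0,"rz":0,"fingers":0.35},
    {"x":0,"y":0,"z":0,"rx":1,"ry":0,"rz":0,"fingers":0.35},
  ],
)

```text
time: 22.95
tool_pos: [473.7, -179.5, 247.2]
tcp_rot: [[0.01, 0.79, 0.614], [0.008, 0.613, -0.79], [-1.0, 0.013, -0.0]]
wrist_force: [-0.2, -0.0, 0.1]
finger_gap: 0.349
```

Run:
```python
from h import *
go([460,-113,220],SX)
```

```text
t 22.95 tcp [ 473.71 -179.53  247.16] F [-0.17 -0.02  0.14] gap 0.349 q [-16.96  11.41  38.92 111.56  -9.06  59.46  63.84]
turn shares [ 9.03 -0.06 -0.16]
d world [-13.71  66.53 -27.16] shares now [ 1.38  1.48 -3.05] shares at final orient [ 1.36 -0.89 -3.28]
```

Request:
move_arm(
  targets=[
    {"x":0,"y":0,"z":0,"rx":1,"ry":0,"rz":0,"fingers":0.35},
    {"x":0,"y":0,"z":0,"rx":1,"ry":0,"rz":0,"fingers":0.35},
    {"x":0,"y":0,"z":0,"rx":1,"ry":0,"rz":0,"fingers":0.35},
    {"x":0,"y":0,"z":0,"rx":1,"ry":0,"rz":0,"fingers":0.35},
    {"x":0,"y":0,"z":0,"rx":1,"ry":0,"rz":0,"fingers":0.35},
    {"x":0,"y":0,"z":0,"rx":1,"ry":0,"rz":0,"fingers":0.35},
    {"x":0,"y":0,"z":0,"rx":1,"ry":0,"rz":0,"fingers":0.35},
    {"x":0,"y":0,"z":-0.4,"rx":0.7,"ry":0,"rz":-0.1,"fingers":0.35},
    {"x":0,"y":-0.2,"z":-0.9,"rx":0,"ry":0,"rz":0,"fingers":0.35},
    {"x":0.2,"y":-0.2,"z":-0.9,"rx":0,"ry":0,"rz":0,"fingers":0.35},
  ],
)

```text
time: 24.2
tool_pos: [461.4, -130.0, 245.4]
tcp_rot: [[0.001, 0.999, 0.033], [0.012, 0.033, -0.999], [-1.0, 0.001, -0.012]]
wrist_force: [-0.3, -0.1, -0.3]
finger_gap: 0.348
```

Run:
```python
from h import *
go([460,-113,200],SX)
```

```text
t 24.2 tcp [ 461.4  -129.99  245.44] F [-0.33 -0.09 -0.27] gap 0.348 q [-27.54   9.    43.87 114.71  -8.02  59.18  22.01]
turn shares [ 1.18 -0.15 -0.  ]
d world [ -1.4   16.99 -45.44] shares now [ 2.28 -0.04 -0.82] shares at final orient [ 2.27 -0.12 -0.84]
```

Request:
move_arm(
  targets=[
    {"x":0.3,"y":0,"z":-0.2,"rx":0.6,"ry":-0.1,"rz":0,"fingers":0.35},
    {"x":0.5,"y":0,"z":-0.2,"rx":0.4,"ry":0,"rz":0,"fingers":0.35},
    {"x":0.5,"y":0,"z":0,"rx":0.1,"ry":0,"rz":0,"fingers":0.35},
    {"x":0.5,"y":0,"z":0,"rx":0,"ry":0,"rz":0,"fingers":0.35},
    {"x":0.2,"y":0,"z":0,"rx":0,"ry":0,"rz":0,"fingers":0.35},
    {"x":0,"y":0,"z":0,"rx":0,"ry":0,"rz":0,"fingers":0.35},
    {"x":0,"y":0,"z":0,"rx":0,"ry":0,"rz":0,"fingers":0.35},
    {"x":0,"y":0,"z":0,"rx":0,"ry":0,"rz":0,"fingers":0.35},
    {"x":0,"y":0,"z":0,"rx":0,"ry":0,"rz":0,"fingers":0.35},
    {"x":0,"y":0,"z":0,"rx":0,"ry":0,"rz":0,"fingers":0.35},
  ],
)

```text
time: 25.45
tool_pos: [460.8, -119.9, 203.8]
tcp_rot: [[0.001, 0.999, -0.054], [0.005, -0.054, -0.999], [-1.0, 0.0, -0.005]]
wrist_force: [0.1, 0.2, -0.1]
finger_gap: 0.352
```

Run:
```python
from h import *
go([460,-113,140],SX)
p,d=manip.capture("side");crop(p[:,:,::-1].copy(),270,110,140,110,5,"pics/s5.png")
```

```text
t 25.45 tcp [ 460.78 -119.85  203.8 ] F [ 0.15  0.17 -0.15] gap 0.352 q [-27.68  12.09  43.52 118.06 -10.69  53.64  18.53]
turn shares [ 0.1  -0.07 -0.  ]
d world [ -0.78   6.85 -63.8 ] shares now [ 3.19 -0.06 -0.32] shares at final orient [ 3.19 -0.06 -0.34]
```

View pics/s5.png

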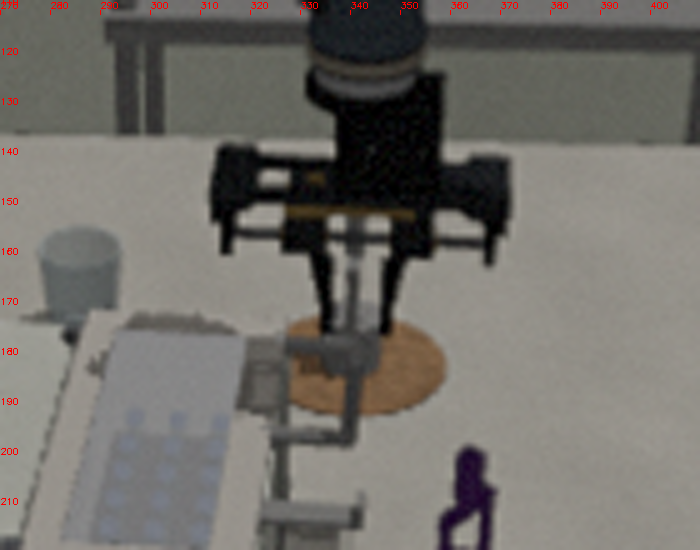

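The fingertips, at about (336,176) and (347,176), straddle the bar, whose middle is near (341,187). I'll descend around it.

Request:
move_arm(
  targets=[
    {"x":0.3,"y":0,"z":-0.2,"rx":0.1,"ry":0,"rz":0,"fingers":0.35},
    {"x":0.5,"y":0,"z":-0.15,"rx":0,"ry":0,"rz":0,"fingers":0.35},
    {"x":0.5,"y":0,"z":0,"rx":0,"ry":0,"rz":0,"fingers":0.35},
    {"x":0.5,"y":0,"z":0,"rx":0,"ry":0,"rz":0,"fingers":0.35},
    {"x":0.4,"y":0,"z":0,"rx":0,"ry":0,"rz":0,"fingers":0.35},
    {"x":0.4,"y":0,"z":0,"rx":0,"ry":0,"rz":0,"fingers":0.35},
    {"x":0.25,"y":0,"z":0,"rx":0,"ry":0,"rz":0,"fingers":0.35},
    {"x":0.1,"y":0,"z":0,"rx":0,"ry":0,"rz":0,"fingers":0.35},
    {"x":0,"y":0,"z":0,"rx":0,"ry":0,"rz":0,"fingers":0.35},
    {"x":0,"y":0,"z":0,"rx":0,"ry":0,"rz":0,"fingers":0.35},
  ],
)

```text
time: 26.75
tool_pos: [461.0, -112.0, 140.1]
tcp_rot: [[-0.0, 0.998, -0.062], [0.005, -0.062, -0.998], [-1.0, -0.001, -0.005]]
wrist_force: [0.1, 0.4, -0.0]
finger_gap: 0.352
```

Run:
```python
from h import *
go([460,-113,140],SX)
p,d=manip.capture("side");crop(p[:,:,::-1].copy(),270,110,140,110,5,"pics/s6.png")
```

```text
t 26.75 tcp [ 461.   -112.    140.13] F [ 0.1   0.41 -0.04] gap 0.352 q [-24.89  17.95  40.76 121.89 -16.72  45.66  22.78]
turn shares [-0.01 -0.06  0.01]
d world [-1.   -1.   -0.13] shares now [ 0.01 -0.05  0.05] shares at final orient [ 0.01 -0.05  0.05]
```

View pics/s6.png

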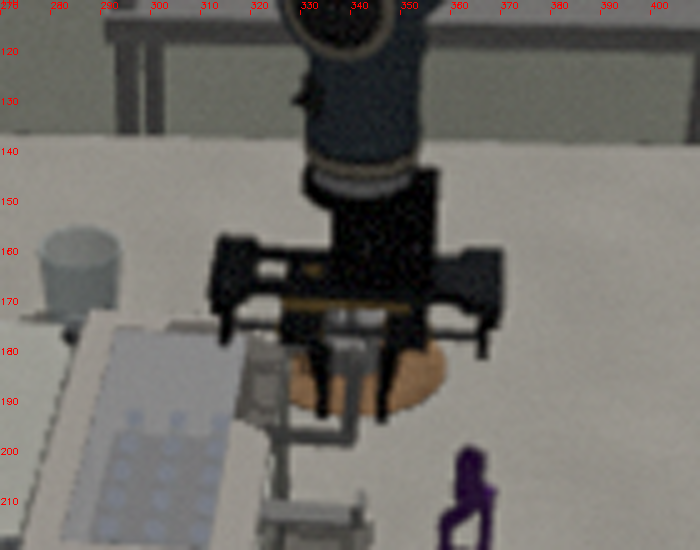

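The fingers, with tips at about (335,192) and (347,193), straddle the bar at column 340. I'll close with moderate grip.

Request:
move_arm(
  squeeze=20,
  targets=[
    {"x":0,"y":0,"z":0,"rx":0,"ry":0,"rz":0,"fingers":0},
    {"x":0,"y":0,"z":0,"rx":0,"ry":0,"rz":0,"fingers":0},
    {"x":0,"y":0,"z":0,"rx":0,"ry":0,"rz":0,"fingers":0},
    {"x":0,"y":0,"z":0,"rx":0,"ry":0,"rz":0,"fingers":0},
    {"x":0,"y":0,"z":0,"rx":0,"ry":0,"rz":0,"fingers":0},
    {"x":0,"y":0,"z":0,"rx":0,"ry":0,"rz":0,"fingers":0},
    {"x":0,"y":0,"z":0,"rx":0,"ry":0,"rz":0,"fingers":0},
    {"x":0,"y":0,"z":0,"rx":0,"ry":0,"rz":0,"fingers":0},
    {"x":0,"y":0,"z":0,"rx":0,"ry":0,"rz":0,"fingers":0},
    {"x":0,"y":0,"z":0,"rx":0,"ry":0,"rz":0,"fingers":0},
  ],
)

```text
time: 28.05
tool_pos: [461.2, -112.0, 140.6]
tcp_rot: [[0.0, 0.998, -0.062], [0.005, -0.062, -0.998], [-1.0, -0.0, -0.005]]
wrist_force: [-1.0, -0.2, 0.7]
finger_gap: 0.128
```

```bash
cat >> h.py <<'E'
# arc: handle bar; grip TCP start P0 -> angle th
def arc(P0):
    s=manip.sense();t=np.array(s['tool_pos'])-P0;R=np.array(s['tcp_rot'])
    a=t@SX;b=t[2];th=np.arctan2(b,190-a);r=np.hypot(190-a,b)
    print('t',s['time'],'fwd',a,'up',b,'side',t@SY,'th',th,'r',r,'F',s['wrist_force'],'gap',s['finger_gap'],'turn',Ro.from_matrix(R.T@Rt(SX)).as_rotvec()/.08)
E
python3 - <<'E'
from h import *
go([460,-113,140],SX)
for d in range(0,91,9):
    print(d, 190*(1-np.cos(np.radians(d)))/20,190*np.sin(np.radians(d))/20)
E
```

```text
t 28.05 tcp [ 461.16 -111.97  140.56] F [-0.98 -0.23  0.73] gap 0.128 q [-24.9   17.9   40.77 121.88 -16.71  45.67  22.76]
turn shares [-0.01 -0.07  0.  ]
d world [-1.16 -1.03 -0.56] shares now [ 0.03 -0.05  0.06] shares at final orient [ 0.03 -0.05  0.05]
0 0.0 0.0
9 0.11696076434619118 1.4861274178821933
18 0.46496309519604145 2.9356614465620003
27 1.035438020210505 4.312909747525694
36 1.8143385534379992 5.583959896778495
45 2.782485578727798 6.717514421272201
54 3.916040103221505 7.685661446562001
63 5.187090252474306 8.464561979789494
72 6.564338553437999 9.035036904803958
81 8.013872582117806 9.383039235653808
90 9.499999999999998 9.5
```

Request:
move_arm(
  targets=[
    {"x":-0.3,"y":0.01,"z":0,"rx":0,"ry":0,"rz":0,"fingers":0},
    {"x":-0.5,"y":0.04,"z":0,"rx":0,"ry":0,"rz":0,"fingers":0},
    {"x":-0.5,"y":0.07,"z":0,"rx":0,"ry":0,"rz":0,"fingers":0},
    {"x":-0.5,"y":0.09,"z":0,"rx":0,"ry":0,"rz":0,"fingers":0},
    {"x":-0.5,"y":0.12,"z":0,"rx":0,"ry":0,"rz":0,"fingers":0},
    {"x":-0.5,"y":0.15,"z":0,"rx":0,"ry":0,"rz":0,"fingers":0},
    {"x":-0.4,"y":0.15,"z":0,"rx":0,"ry":0,"rz":0,"fingers":0},
    {"x":-0.2,"y":0.08,"z":0,"rx":0,"ry":0,"rz":0,"fingers":0},
    {"x":0,"y":0,"z":0,"rx":0,"ry":0,"rz":0,"fingers":0},
    {"x":0,"y":0,"z":0,"rx":0,"ry":0,"rz":0,"fingers":0},
  ],
)

```text
time: 29.3
tool_pos: [474.5, -112.9, 212.6]
tcp_rot: [[-0.003, 0.998, -0.062], [0.006, -0.062, -0.998], [-1.0, -0.004, -0.006]]
wrist_force: [-0.8, -0.3, -2.0]
finger_gap: 0.127
```

Run:
```python
from h import *
arc(np.array([461.16,-111.97,140.56]))
p,d=manip.capture("side");crop(p[:,:,::-1].copy(),250,100,140,120,5,"pics/s7.png")
```

```text
t 29.3 fwd 13.33071620124224 up 71.99150672074347 side -0.07900201636434223 th 0.38694917356438224 r 190.7742458454203 F [-0.84 -0.3  -2.02] gap 0.12690535256899396 turn [-0.01 -0.08  0.05]
```

View pics/s7.png

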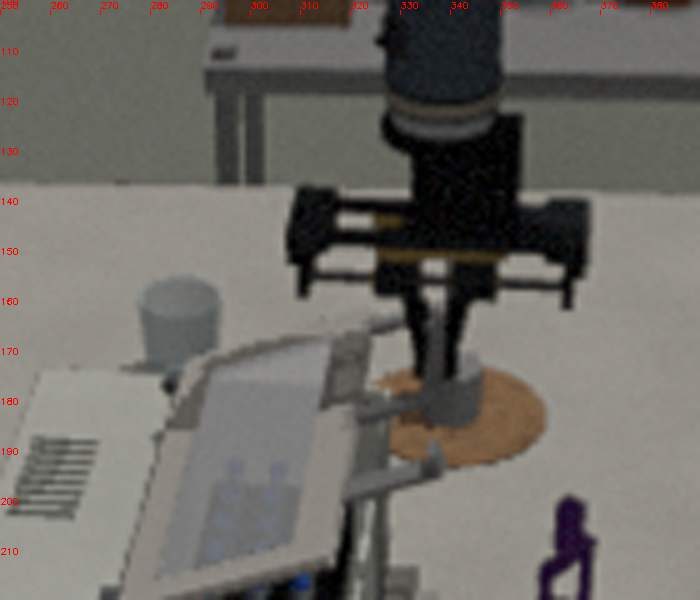

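The flap has swung to about 22° with its bar in the fingers near (337,170), and the forces are small.

Request:
move_arm(
  targets=[
    {"x":-0.32,"y":0.14,"z":0,"rx":0,"ry":0,"rz":0,"fingers":0},
    {"x":-0.45,"y":0.23,"z":0,"rx":0,"ry":0,"rz":0,"fingers":0},
    {"x":-0.43,"y":0.25,"z":0,"rx":0,"ry":0,"rz":0,"fingers":0},
    {"x":-0.42,"y":0.27,"z":0,"rx":0,"ry":0,"rz":0,"fingers":0},
    {"x":-0.4,"y":0.3,"z":0,"rx":0,"ry":0,"rz":0,"fingers":0},
    {"x":-0.38,"y":0.33,"z":0,"rx":0,"ry":0,"rz":0,"fingers":0},
    {"x":-0.3,"y":0.28,"z":0,"rx":0,"ry":0,"rz":0,"fingers":0},
    {"x":-0.15,"y":0.15,"z":0,"rx":0,"ry":0,"rz":0,"fingers":0},
    {"x":0,"y":0,"z":0,"rx":0,"ry":0,"rz":0,"fingers":0},
    {"x":0,"y":0,"z":0,"rx":0,"ry":0,"rz":0,"fingers":0},
  ],
)

```text
time: 30.6
tool_pos: [512.0, -115.4, 274.1]
tcp_rot: [[-0.016, 0.998, -0.063], [0.01, -0.063, -0.998], [-1.0, -0.016, -0.009]]
wrist_force: [-1.6, 1.2, 1.2]
finger_gap: 0.126
```

Run:
```python
from h import *
arc(np.array([461.16,-111.97,140.56]))
```

```text
t 30.6 fwd 50.95304094613567 up 133.55043766285877 side -0.26481921067551706 th 0.7652373814643882 r 192.79464780451804 F [-1.58  1.17  1.21] gap 0.1264876909720139 turn [-0.01 -0.12  0.2 ]
```

Request:
move_arm(
  targets=[
    {"x":-0.2,"y":0.22,"z":0,"rx":0,"ry":-0.05,"rz":0.1,"fingers":0},
    {"x":-0.31,"y":0.37,"z":0,"rx":0,"ry":-0.05,"rz":0.1,"fingers":0},
    {"x":-0.29,"y":0.39,"z":0,"rx":0,"ry":0,"rz":0,"fingers":0},
    {"x":-0.26,"y":0.41,"z":0,"rx":0,"ry":0,"rz":0,"fingers":0},
    {"x":-0.24,"y":0.43,"z":0,"rx":0,"ry":0,"rz":0,"fingers":0},
    {"x":-0.21,"y":0.44,"z":0,"rx":0,"ry":0,"rz":0,"fingers":0},
    {"x":-0.15,"y":0.36,"z":0,"rx":0,"ry":0,"rz":0,"fingers":0},
    {"x":-0.07,"y":0.18,"z":0,"rx":0,"ry":0,"rz":0,"fingers":0},
    {"x":0,"y":0,"z":0,"rx":0,"ry":0,"rz":0,"fingers":0},
    {"x":0,"y":0,"z":0,"rx":0,"ry":0,"rz":0,"fingers":0},
  ],
)

```text
time: 31.85
tool_pos: [565.6, -119.2, 314.8]
tcp_rot: [[-0.008, 0.998, -0.063], [0.007, -0.063, -0.998], [-1.0, -0.008, -0.006]]
wrist_force: [-2.7, -0.0, 3.0]
finger_gap: 0.131
```

Run:
```python
from h import *
arc(np.array([461.16,-111.97,140.56]))
for n in("side","top"):
  p,d=manip.capture(n);cv2.imwrite(f"pics/{n}8.png",p[:,:,::-1])
  if n=="side":crop(p[:,:,::-1].copy(),230,100,140,120,5,"pics/s8.png")
```

```text
t 31.85 fwd 104.68307831485144 up 174.2011674004163 side -0.8035369735413556 th 1.1153734934684434 r 193.97170888946056 F [-2.75 -0.05  2.97] gap 0.1311915809004031 turn [-0.01 -0.08  0.1 ]
```

View pics/s8.png

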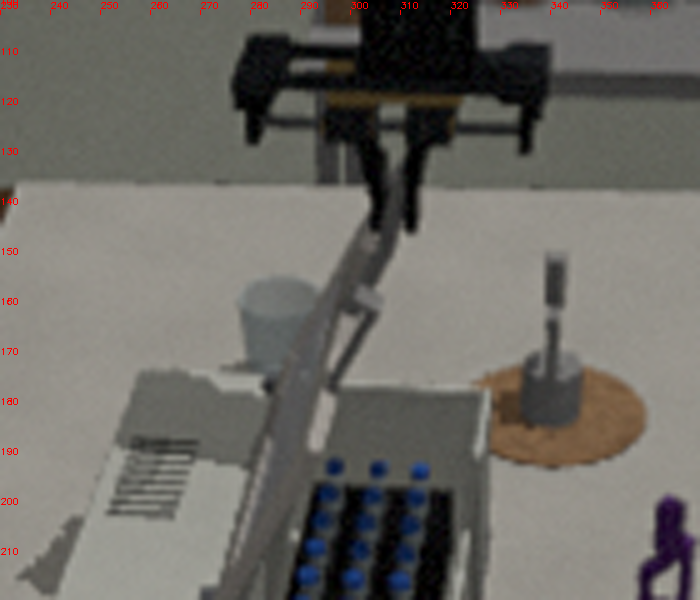

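Request:
move_arm(
  targets=[
    {"x":-0.11,"y":0.22,"z":0,"rx":0,"ry":0,"rz":0.05,"fingers":0},
    {"x":-0.14,"y":0.35,"z":0,"rx":0,"ry":0,"rz":0,"fingers":0},
    {"x":-0.13,"y":0.4,"z":0,"rx":0,"ry":0,"rz":0,"fingers":0},
    {"x":-0.1,"y":0.4,"z":0,"rx":0,"ry":0,"rz":0,"fingers":0},
    {"x":-0.08,"y":0.4,"z":0,"rx":0,"ry":0,"rz":0,"fingers":0},
    {"x":-0.06,"y":0.3,"z":0,"rx":0,"ry":0,"rz":0,"fingers":0},
    {"x":-0.03,"y":0.2,"z":0,"rx":0,"ry":0,"rz":0,"fingers":0},
    {"x":0,"y":0.1,"z":0,"rx":0,"ry":0,"rz":0,"fingers":0},
    {"x":0,"y":0,"z":0,"rx":0,"ry":0,"rz":0,"fingers":0},
    {"x":0,"y":0,"z":0,"rx":0,"ry":0,"rz":0,"fingers":0},
  ],
)

```text
time: 33.2
tool_pos: [619.7, -122.9, 330.8]
tcp_rot: [[0.005, 0.998, -0.062], [0.004, -0.062, -0.998], [-1.0, 0.004, -0.004]]
wrist_force: [-2.4, 1.1, 3.1]
finger_gap: 0.13
```

Run:
```python
from h import *
arc(np.array([461.16,-111.97,140.56]))
```

```text
t 33.2 fwd 158.9570796310475 up 190.2642593039256 side -1.1408330031811773 th 1.4090645214575224 r 192.78005932539955 F [-2.35  1.11  3.09] gap 0.1295915712079899 turn [-0.   -0.06 -0.05]
```

Request:
move_arm(
  targets=[
    {"x":-0.04,"y":0.15,"z":0,"rx":0,"ry":0,"rz":0,"fingers":0},
    {"x":-0.04,"y":0.25,"z":0,"rx":0,"ry":0,"rz":0,"fingers":0},
    {"x":-0.02,"y":0.3,"z":0,"rx":0,"ry":0,"rz":0,"fingers":0},
    {"x":0,"y":0.3,"z":0,"rx":0,"ry":0,"rz":0,"fingers":0},
    {"x":0,"y":0.2,"z":0,"rx":0,"ry":0,"rz":0,"fingers":0},
    {"x":0,"y":0.15,"z":0,"rx":0,"ry":0,"rz":0,"fingers":0},
    {"x":0,"y":0.05,"z":0,"rx":0,"ry":0,"rz":0,"fingers":0},
    {"x":0,"y":0,"z":0,"rx":0,"ry":0,"rz":0,"fingers":0},
    {"x":0,"y":0,"z":0,"rx":0,"ry":0,"rz":0,"fingers":0},
    {"x":0,"y":0,"z":0,"rx":0,"ry":0,"rz":0,"fingers":0},
  ],
)

```text
time: 34.45
tool_pos: [650.1, -124.9, 332.6]
tcp_rot: [[0.006, 0.998, -0.062], [0.003, -0.062, -0.998], [-1.0, 0.006, -0.004]]
wrist_force: [-0.9, 0.1, 3.0]
finger_gap: 0.129
```

Run:
```python
from h import *
arc(np.array([461.16,-111.97,140.56]))
for n in("side","top"):
  p,d=manip.capture(n);cv2.imwrite(f"pics/{n}9.png",p[:,:,::-1])
  crop(p[:,:,::-1].copy(),*((220,90,150,140) if n=="side" else(280,70,150,140)),4 if n!="side" else 5,f"pics/{n}9c.png") if n=="top" else crop(p[:,:,::-1].copy(),230,90,150,118,5,"pics/side9c.png")
```

```text
t 34.45 fwd 189.42207801761577 up 192.01065050869784 side -1.3327973002865938 th 1.5677864925190343 r 192.0115202340501 F [-0.93  0.12  3.01] gap 0.12943773964066876 turn [-0.   -0.05 -0.07]
```

View pics/side9c.png

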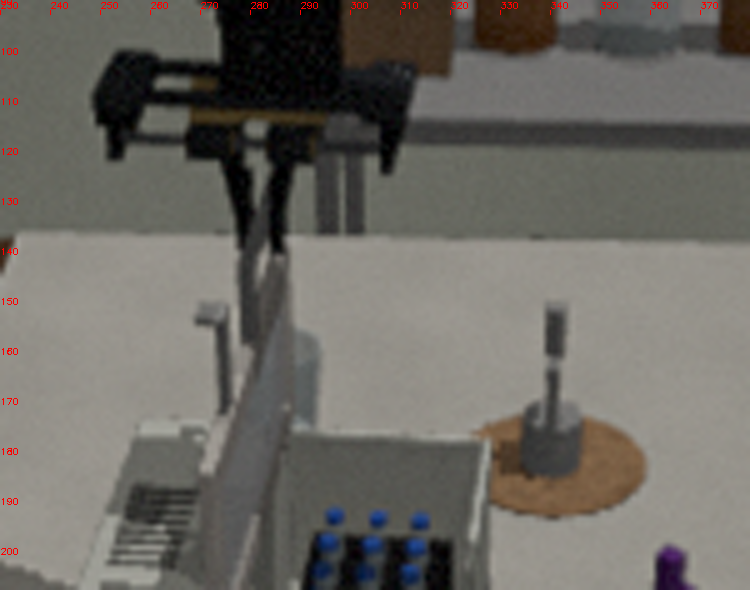

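View pics/top9c.png

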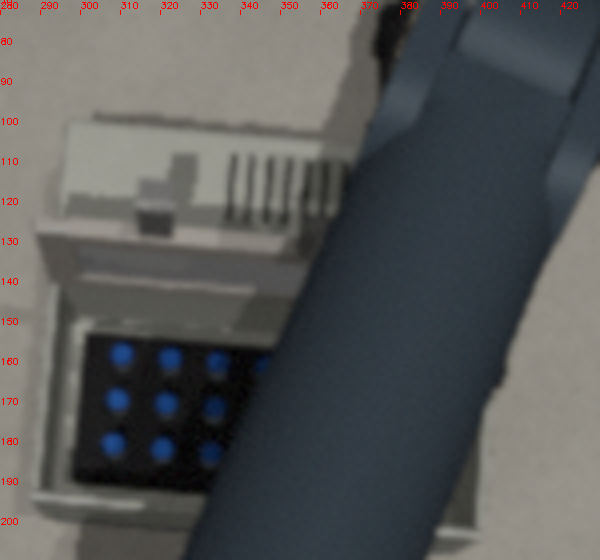

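Run:
```python
from h import *
for ox in(651.5,654.6):
  O=np.array([ox,-59,145.])
  for th in(80,85,90,95,100):
    t=np.radians(th)
    f=lambda r,y,n:O+SX*(-r*np.cos(t)-n*-np.sin(t)*1)*1+SY*y+np.array([0,0,r*np.sin(t)+n*np.cos(t)])
    # n=+5 outer(upper when shut)->rear when upright
    print(ox,th,"top +y edge rear",proj("top",[f(140,145,5),f(140,145,-5)]).ravel(),"side -y edge rear/front",proj("side",[f(140,-145,5),f(140,-145,-5)]).ravel(),"side hook tip",proj("side",[f(200,75,17)]).ravel())
```

```text
651.5 80 top +y edge rear [287.34 135.44 286.99 139.86] side -y edge rear/front [292.92 137.58 295.86 138.17] side hook tip [281.63 153.94]
651.5 85 top +y edge rear [287.8  130.08 287.42 134.46] side -y edge rear/front [289.31 137.11 292.27 137.47] side hook tip [275.65 153.42]
651.5 90 top +y edge rear [288.3  124.82 287.89 129.12] side -y edge rear/front [285.69 136.93 288.65 137.05] side hook tip [269.7  153.36]
651.5 95 top +y edge rear [288.83 119.71 288.4  123.88] side -y edge rear/front [282.1  137.03 285.03 136.92] side hook tip [263.85 153.76]
651.5 100 top +y edge rear [289.39 114.81 288.93 118.81] side -y edge rear/front [278.57 137.41 281.45 137.08] side hook tip [258.14 154.62]
654.6 80 top +y edge rear [287.38 134.1  287.03 138.51] side -y edge rear/front [292.   137.56 294.93 138.16] side hook tip [280.56 153.92]
654.6 85 top +y edge rear [287.85 128.74 287.46 133.12] side -y edge rear/front [288.38 137.1  291.34 137.46] side hook tip [274.58 153.4 ]
654.6 90 top +y edge rear [288.35 123.49 287.94 127.78] side -y edge rear/front [284.76 136.91 287.72 137.04] side hook tip [268.64 153.34]
654.6 95 top +y edge rear [288.88 118.39 288.44 122.55] side -y edge rear/front [281.17 137.01 284.11 136.91] side hook tip [262.79 153.74]
654.6 100 top +y edge rear [289.43 113.49 288.98 117.48] side -y edge rear/front [277.64 137.4  280.53 137.06] side hook tip [257.09 154.6 ]
```

The hook tip at (269,152) in the side view and the top edge at rows 125–129 in the top view both match the 90° prediction to within about 1°. I'll hold still and check it is steady.

Request:
move_arm(
  targets=[
    {"x":0,"y":0,"z":0,"rx":0,"ry":0,"rz":0,"fingers":0},
    {"x":0,"y":0,"z":0,"rx":0,"ry":0,"rz":0,"fingers":0},
    {"x":0,"y":0,"z":0,"rx":0,"ry":0,"rz":0,"fingers":0},
    {"x":0,"y":0,"z":0,"rx":0,"ry":0,"rz":0,"fingers":0},
    {"x":0,"y":0,"z":0,"rx":0,"ry":0,"rz":0,"fingers":0},
    {"x":0,"y":0,"z":0,"rx":0,"ry":0,"rz":0,"fingers":0},
    {"x":0,"y":0,"z":0,"rx":0,"ry":0,"rz":0,"fingers":0},
    {"x":0,"y":0,"z":0,"rx":0,"ry":0,"rz":0,"fingers":0},
    {"x":0,"y":0,"z":0,"rx":0,"ry":0,"rz":0,"fingers":0},
    {"x":0,"y":0,"z":0,"rx":0,"ry":0,"rz":0,"fingers":0},
  ],
)

```text
time: 35.8
tool_pos: [650.0, -124.9, 332.6]
tcp_rot: [[0.006, 0.998, -0.062], [0.003, -0.062, -0.998], [-1.0, 0.005, -0.004]]
wrist_force: [-1.5, -0.4, 2.3]
finger_gap: 0.128
```

Run:
```python
from h import *
arc(np.array([461.16,-111.97,140.56]));print(manip.sense()['dq'])
print(manip.hand_in())
```

```text
t 35.8 fwd 189.31234849848468 up 192.01325377806876 side -1.3232767641293732 th 1.5672150710837285 r 192.01448510731834 F [-1.48 -0.42  2.25] gap 0.12815581524324873 turn [-0.   -0.05 -0.07]
[-0.07  0.02 -0.02 -0.04  0.01  0.05  0.03]
the job is handed in; nothing more can be done
None
```

I took the weight off the hook with the flap still shut, set it down upright on the cork mat and let go. I then gripped the bar handle, swung the flap up to upright, and handed the job in at 35.8 s still holding it there.

**Flap:** The arm position gives about 1.567 rad. The top and side pictures both agree with upright to within about 1°. The arm was still, wrist force was under 3 N, and the gripper opening was about 11 mm on the 12 mm bar.

**Weight:** The last side picture shows it standing upright on the mat. From where the gripper let go, its axis should be about 2 mm from the mat's centre.

**Disagreements:**
- The hinge position worked out from the deck and flap edges differed from the one worked out from the handle by about 3 mm (0.02 rad).
- The swing radius measured at the gripper read 2–4 mm over 190, probably because the bar slid slightly in the pads.

Both are well inside the tolerance. I planned the path to stay clear of the vial block, bottle and beaker, but did not re-measure their positions at the end.

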